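# Close the dry-storage pot

## Robot

A 6-joint arm with a two-finger parallel gripper is mounted at the origin on the work surface. World frame = base frame: x ahead of the robot, y to its left, z up, the work surface at z = 0. Lengths are in m, angles in rad, forces in N, time in s.
With the tool pointing down it reaches from about 0.4 to 0.825 m from the base axis. Payload 7 kg.
Tool frame: the origin (TCP) lies between the finger pads; the fingertips stand arm.nose_length ahead of it and the grasp point (between the pads) is the TCP (arm.nose_length is the distance from the TCP to the fingertips, in m); x points along the fingers, z is the direction in which the jaws open and shut, and the axes are right-handed (so a half turn about x gives the same grasp; the last joint's range is limited). The gripper opens to 88 mm and grips with 3 to 60 N. Pads are 19 mm wide; open, the fingers measure 130 mm over their backs; the gripper's body (78 mm by 193 mm) begins 47 mm behind the grasp point.
Start: joints at [1.563, 0.359, 0.012, 0, -1.224, -0.288], TCP at [0.197, 0.646, 0.246] pointing down, gripper open.
Joint ranges: [-3.07, 3.07], [-1.43, 2.12], [-1.02, 1.25], [-3.03, 1.67], [-3.05, -0], [-3.03, 3.03]. Speed limits (rad/s): [2.39, 2.39, 3.01, 3.14, 3.14, 3.14].

## Interface

Orientations are given as [roll, pitch, yaw] about the fixed x, y, z axes, in that order (R = Rz(yaw) Ry(pitch) Rx(roll)).
In Python, from station import arm, viewer, spotter gives the robot as it stands.
- The arm moves only by the shell command python3 -m handwheel 'ROWS' [FORCE]. ROWS is a JSON object of lists of equal length, an entry for each row: "gripper": the gripper command: -1 is shut, 1 is fully open, values between are in proportion; "travel": the shift along the world's x, y, z each as a share of 500 mm, from -1 to 1, a list of three; "spin": the turn about the world's z as a share of 45 degrees, from -1 to 1. A call has 1 to 20 rows; each row is the pose to reach, as a shift and turn from the pose commanded when the call began; what a row does not reach only later rows make up. A row lasts 1/10 s, in which the tool goes at most 50 mm and 8.59 degrees, less where a joint would pass 70% of its speed; a pose out of reach is approached as far as the arm can. A call with a number of a shift or a turn outside -1 to 1 is refused whole. A call with a gripper value outside its range is refused whole. The fingers move at their own pace and stop on an object; FORCE is the grip in N (left out, the last holds). Time passes only in rows, so rows that repeat a pose let the fingers close. It gives the time, the measured TCP pose, the force and the opening at its end, in the units of the state.
- arm.get_state(): the state, without advancing time (a new reading comes with each control period).
- viewer.grab_frame(name): name is "side" or "top" or "wrist"; returns a dict with "pixels" (384x512x3 uint8, blue, green, red), "fx", "fy", "cx", "cy" (pixels), "eye" and "attitude" of the camera in the world. Camera axes: x right, y down, z forward; pixel columns grow to the right and rows downward; lengths in m; the calibration is good to about 2 mm. A picture is of the moment at which its call begins. There is no depth.
- arm.job_done(): hands the job in, once; it reports no verdict.
Trained networks look in the newest picture that a camera, given by its name, has taken for a name from the list of things; names that differ only in an ending like _2 or _b are one class to them, and where a whole thing is asked for, a point or a joint stands for the part that bears it (a point fixed in the world has none). Each returns a list of dicts, best first, with "conf" (0 to 1); they miss things now and then, are a little off and sometimes report something else, mostly with a low value. They report only what shows in the picture. A call takes as long as a camera call. They do not tell look-alikes from the thing itself.
- spotter.spot_in(camera, label): "rect" ([left, top, right, bottom] in pixels, round what is visible of it).
- spotter.tip_of(camera, label): "at" ([column, row] in pixels: a listed point, or the origin of a listed thing).
The state is a dict: "t": time; "q": joint angles; "qd": joint speeds; "joint_efforts": joint torques, N m; "eef_pos": TCP position; "ee_rot": TCP orientation; "force": force on the tool from outside, world axes, zero at the start; "moment": the same for the moment, N m; "width": finger opening in m.
Only numpy, scipy, OpenCV 4.12 (cv2) and the standard library are available. Lean on these libraries where they do the work, as an engineer would, in place of code of your own. Each camera call takes 0.05 s, during which the arm holds its last target.

## Task

The blue lid of the dry-storage pot is only resting on its rim. Push its crossbar round, keeping the lid on the rim, until the red key drops into the pot's notch, then press the red end of the bar down until the lid is fully home. After that swing the yellow hold-down arm across the lid as far as it goes, and finally push the green tap lever a quarter turn to its shut stop, without disturbing the things standing around.

Things in the scene. Friction and masses are not known exactly. Their poses are not given: they have to be found in the camera images.
- pot: White round pot fixed to the bench, 130 mm diameter. Origin: centre of its underside on the bench, z up. Its flat aluminium rim (radius 55 to 65 mm) has its top 90 mm above the bench. In its frame a steel post (20 mm diameter, 118 mm tall) at (0, 98 mm) carries the hold-down arm and a brass tap column (24 mm diameter, 78 mm tall) stands at (0, -125 mm).
- notch (a point): The rim's one notch, 19 mm wide, on the pot's +x side above a yellow marker block on the wall (out to 78 mm from the pot's axis, top 60 mm up); point at pot (60, 0, 90) mm, level with the rim top. The key drops in 6 mm freely, onto a tight rubber pad; about 8 N at the pad pushes it down the last 6 mm, where it stays.
- lid: Loose blue lid, about 0.35 kg: flange 128 mm diameter, 6 mm thick, on a spigot (105 mm diameter, 14 mm deep) with 2 mm play in the mouth. Origin: centre of the flange's underside; z up; +x points to the key. With the key on the rim it tilts 0.1 rad, the key side high; home, it is level with its origin 90 mm above the bench. It slides easily: 1 to 3 N across the bar's end turns it, either way; the key stops in the notch.
- key_foot (a point): Underside of the red key, a 14 mm wide, 12 mm high block under the lid's edge, reaching out to 76 mm from the lid's centre. Point at lid (60, 0, -12) mm. Its height over the bench: 90 mm on the rim, 84 mm dropped in the notch, 78 mm fully home.
- red_end (a point): Top of the lid's crossbar near its red (key) end, at lid (50, 0, 24) mm; the place to press. The upright-sided crossbar runs along the lid's x through its centre, from -60 to +60 mm, 12 mm wide, 18 mm high; its top is 114 mm above the bench when the lid is home.
- holddown (a joint): Swing of the yellow hold-down arm about its upright post: 0 = fully parked (pointing away from the lid), grows anticlockwise seen from above, 1.9 rad = stop, lying across the lid's centre (along -y of the pot). Stays where it is left; takes about 0.12 N m.
- bar_hinge (a point): On the arm's hinge axis at mid height of the arm (126 mm above the bench).
- bar_end (a point): Free end of the arm, 120 mm from the hinge axis. The arm is a level bar 14 mm wide, 16 mm high, underside 118 mm above the bench (4 mm above the crossbar of a lid that is home).
- tap (a joint): Turn of the green tap lever about its upright axis: 0 = open (pointing straight away from the pot, its -y), grows clockwise seen from above, 1.57 rad = shut stop (pointing along the pot's -x). Stays where it is left; takes about 0.08 N m.
- tap_axis (a point): On the tap's axis at mid height of the lever (86 mm above the bench).
- tap_end (a point): Free end of the tap lever, 60 mm from its axis. The lever is a level bar 10 mm wide, 14 mm high, underside 79 mm above the bench.
- dropper: Bystander: amber dropper bottle standing on the bench, 34 mm diameter, 75 mm tall. Origin: centre of its underside. Leave it alone.
- objective: Bystander: steel microscope objective standing on the bench, 24 mm diameter, 44 mm tall. Origin: centre of its underside. Leave it alone.
- petri: Bystander: closed clear Petri dish lying on the bench, 64 mm diameter, 12 mm high. Origin: centre of its underside. Leave it alone.
Mind the look-alikes: they are no part of the job. There is more than one size of the lid; the one meant has the size given above.

How it is judged:
By the outcome, as a careful person would: the job done as asked, in the order asked, and still so for the second after the job is handed in, with the robot touching nothing.
It also fails if it takes over 72 s, if anything falls off the work surface, if the arm or the gripper's body presses on something with over 40 N, if the wrist force passes 120 N, or if a joint passes its speed limit or range.

## Working session

There is one attempt and no reset: what is moved stays moved. The work goes in short steps, Python scripts to look and compute and a shell command to move; the robot and the scene stay as the last step left them, time stands still between calls to the robot, and variables do not carry over. Pictures are saved under pics/ and viewed, and the job is handed in when it is done.

```bash
ls; mkdir -p pics
cat > h.py <<'E'
import numpy as np,cv2
from station import arm,viewer,spotter
def grab(n,f=None):
    d=viewer.grab_frame(n)
    if f: cv2.imwrite('pics/'+f,np.array(d['pixels'],dtype=np.uint8))
    return d
def Rm(a):
    a=np.array(a,float)
    if a.shape==(3,3): return a
    if a.size==3:
        r,p,y=a
        from scipy.spatial.transform import Rotation as R
        return R.from_euler('xyz',[r,p,y]).as_matrix()
def atz(d,uv,z):
    R=Rm(d['attitude']);e=np.array(d['eye'])
    v=R@np.array([(uv[0]-d['cx'])/d['fx'],(uv[1]-d['cy'])/d['fy'],1])
    return e+v*(z-e[2])/v[2]
def proj(d,p):
    R=Rm(d['attitude']);c=R.T@(np.array(p)-np.array(d['eye']))
    return np.array([d['fx']*c[0]/c[2]+d['cx'],d['fy']*c[1]/c[2]+d['cy']])
E
python3 - <<'E'
from h import *
print(arm.get_state(),arm.nose_length)
for n in ['side','top','wrist']:
    d=grab(n,n+'0.png'); print(n,{k:v for k,v in d.items() if k!='pixels'})
    for l in ['pot','notch','lid','key_foot','red_end','bar_hinge','bar_end','tap_axis','tap_end','dropper','objective','petri']:
        print(l,[(np.round(x['at']).tolist(),round(x['conf'],2)) for x in spotter.tip_of(n,l)][:4],[(np.round(x['rect']).tolist(),round(x['conf'],2)) for x in spotter.spot_in(n,l)][:3])
E
```

```text
pics
{'t': 0.0, 'q': array([ 1.56308991e+00,  3.59369272e-01,  1.10384514e-02, -3.44493937e-04,
       -1.22409644e+00, -2.88077975e-01]), 'qd': array([-6.57305632e-06, -6.60807377e-04,  6.90776111e-04,  1.62053629e-04,
        1.21748845e-04, -6.05920155e-04]), 'joint_efforts': array([-5.49513861e-04, -5.82722712e+01,  2.93054509e+01,  6.99699238e+00,
        6.88879634e-03, -1.81404466e-04]), 'eef_pos': array([0.19666184, 0.64522644, 0.24462619]), 'ee_rot': array([ 0.09208971,  1.56913354, -1.77460834]), 'force': array([-0.09923017,  0.66003676,  0.43443477]), 'moment': array([0.02974332, 0.02858246, 0.02413524]), 'width': 0.08772010043102671} 0.019
side {'fx': 383.32280824411606, 'fy': 383.32280824411606, 'cx': 254.44534485233342, 'cy': 190.93226526640197, 'eye': array([0.52046811, 0.52223302, 0.54138696]), 'attitude': array([-2.29458421,  0.00441385, -3.05866381])}
pot [([261.0, 250.0], 0.56)] [([216.0, 150.0, 338.0, 302.0], 0.81), ([269.0, 150.0, 292.0, 178.0], 0.15)]
notch [([230.0, 208.0], 0.57)] [([217.0, 149.0, 338.0, 301.0], 0.64)]
lid [([266.0, 210.0], 0.81), ([324.0, 182.
[... 2362 characters left out ...]
.0], 0.51)] [([299.0, 205.0, 332.0, 225.0], 0.73), ([219.0, 258.0, 244.0, 292.0], 0.39)]
dropper [([281.0, 155.0], 0.58)] [([274.0, 140.0, 293.0, 160.0], 0.58), ([216.0, 261.0, 245.0, 293.0], 0.38)]
objective [([206.0, 143.0], 0.54)] []
petri [([228.0, 277.0], 0.85)] [([217.0, 261.0, 245.0, 291.0], 0.94)]
wrist {'fx': 303.8794690058703, 'fy': 303.8794690058703, 'cx': 257.9606871946766, 'cy': 192.79649032105192, 'eye': array([0.27411151, 0.62361679, 0.38492802]), 'attitude': array([ 2.83775588e+00,  4.58330992e-04, -1.86484790e+00])}
pot [] []
notch [] []
lid [] []
key_foot [] []
red_end [] []
bar_hinge [] []
bar_end [] []
tap_axis [] []
tap_end [] []
dropper [] []
objective [] []
petri [] []
```

View pics/top0.png

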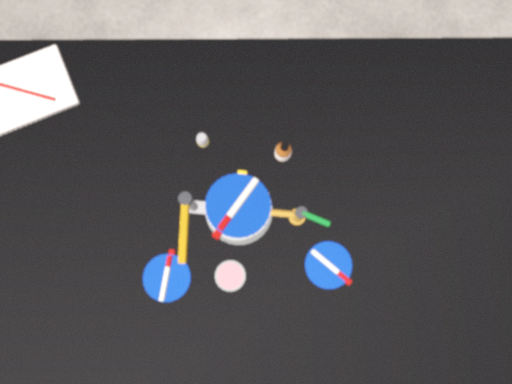

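View pics/side0.png

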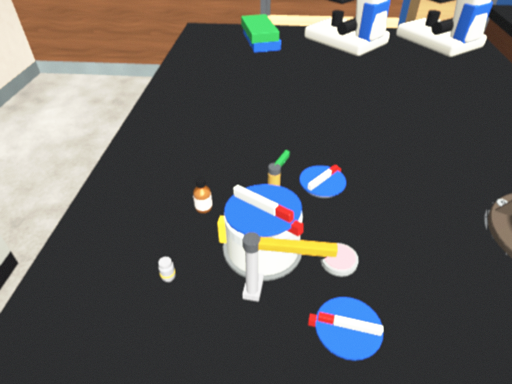

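Run:
```python
import cv2
a=cv2.imread('pics/top0.png')[130:310,130:370]; cv2.imwrite('pics/top0c.png',cv2.resize(a,None,fx=3.3,fy=3.3,interpolation=cv2.INTER_CUBIC))
a=cv2.imread('pics/side0.png')[140:300,200:400]; cv2.imwrite('pics/side0c.png',cv2.resize(a,None,fx=3.7,fy=3.7,interpolation=cv2.INTER_CUBIC))
```

```text
(no output)
```

View pics/top0c.png

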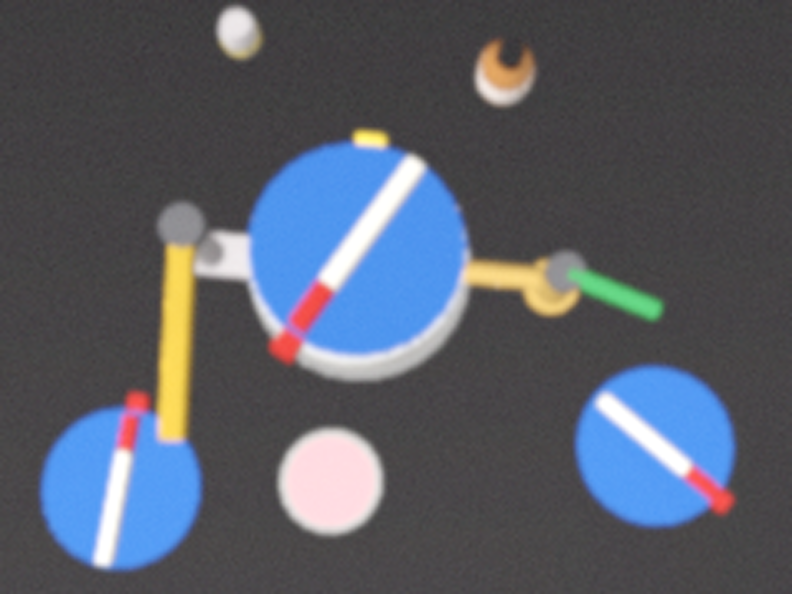

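View pics/side0c.png

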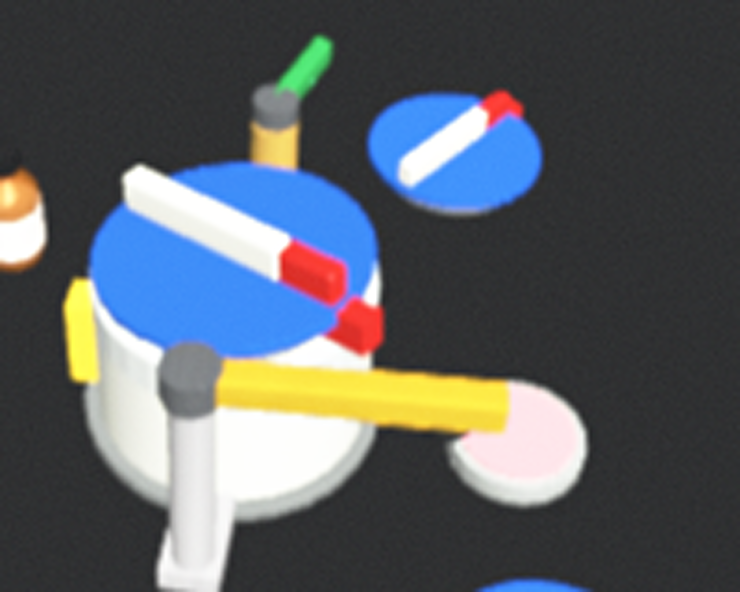

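Run:
```python
from h import *
def tri(uvs,ds):
    A=[];b=[]
    for uv,d in zip(uvs,ds):
        R=Rm(d['attitude']);v=R@np.array([(uv[0]-d['cx'])/d['fx'],(uv[1]-d['cy'])/d['fy'],1]);v/=np.linalg.norm(v)
        P=np.eye(3)-np.outer(v,v);A.append(P);b.append(P@np.array(d['eye']))
    return np.linalg.solve(sum(A),sum(b))
t=grab('top');s=grab('side')
for n,z,u,w in [('hinge',.126,(185,198),(253,242)),('bar_end',.126,(183,262),(337,250)),('tapaxis',.086,(301,213),(274,169)),('tapend',.086,(330,223),(288,153)),('notch',.09,(242,177),(230,208)),('redend',.119,(222,229),(289,213)),
 ('barfar',.108,(256,181),(236,190)),('drop',.0,(281,157),(202,211)),('obj',0,(204,146),(167,279)),('petri',0.012,(230,276),(340,258)),('lidL',0.006,(166,278),(349,327)),('lidR',.006,(328.5,265),(324,181))]:
    print(n,np.round(atz(t,u,z),3),np.round(atz(s,w,z),3),np.round(tri([u,w],[t,s]),3))
# pot lid outline in top by blue mask
im=np.array(t['pixels']).astype(int);B,G,Rr=im[...,0],im[...,1],im[...,2]
m=((B>150)&(Rr<110)).astype(np.uint8)
n,l,st,c=cv2.connectedComponentsWithStats(m)
for i in range(1,n):
    if st[i,4]>100: print(st[i],c[i])
```

```text
hinge [0.558 0.168 0.126] [0.554 0.163 0.126] [0.556 0.167 0.131]
bar_end [0.439 0.17  0.126] [0.436 0.169 0.126] [0.438 0.17  0.127]
tapaxis [ 0.532 -0.055  0.086] [ 0.533 -0.057  0.086] [ 0.532 -0.055  0.088]
tapend [ 0.511 -0.111  0.086] [ 0.507 -0.112  0.086] [ 0.509 -0.111  0.087]
notch [0.604 0.061 0.09 ] [0.602 0.06  0.09 ] [0.603 0.061 0.091]
redend [0.499 0.099 0.119] [0.504 0.094 0.119] [0.502 0.098 0.123]
barfar [0.593 0.033 0.108] [0.595 0.034 0.108] [0.594 0.033 0.107]
drop [ 0.667 -0.024  0.   ] [ 0.674 -0.019  0.   ] [ 0.672 -0.024 -0.006]
obj [0.693 0.147 0.   ] [0.703 0.148 0.   ] [ 0.699  0.147 -0.002]
petri [0.409 0.089 0.012] [0.41  0.089 0.012] [0.409 0.089 0.011]
lidL [0.407 0.223 0.006] [0.406 0.215 0.006] [0.407 0.221 0.016]
lidR [ 0.43  -0.119  0.006] [ 0.425 -0.125  0.006] [ 0.428 -0.118  0.012]
[ 205  173   48   54 1264] [223.77136076 194.67167722]
[ 224  181   48   56 1342] [250.82265276 213.09016393]
[ 304  241   49   49 1483] [327.85367498 264.83816588]
[142 253  25  48 706] [153.18838527 275.25212465]
[163 255  28  48 745] [177.71812081 281.24697987]
```

Run:
```python
from h import *
s=arm.get_state();R=Rm(s['ee_rot']);print(np.round(R,3)); j=R[:,2];print('jaw yaw',np.degrees(np.arctan2(j[1],j[0])))
H=np.array([.556,.1665]);T=np.array([.5325,-.0555]);y=(H-T);print(np.linalg.norm(y));psi=np.arctan2(-y[0],y[1]);y/=np.linalg.norm(y)
C=H-.098*y;print('psi',np.degrees(psi),C,C+.06*np.array([np.cos(psi),np.sin(psi)]))
t=grab('top');
# bar axis by red+white pixels: top-line far/red ends
F=atz(t,(255.5,182),.115)[:2];K=atz(t,(218,233),.112)[:2];d=K-F;print('bar',F,K,np.degrees(np.arctan2(d[1],d[0])),np.linalg.norm(d))
a=np.array([np.cos(psi),np.sin(psi)])
print('expect bar mid',(F+K)/2)
```

```text
[[ 0.     0.957 -0.291]
 [-0.    -0.291 -0.957]
 [-1.     0.     0.   ]]
jaw yaw -106.94539245616997
0.22324034133641707
psi -6.042590818544355 [0.54568376 0.0690445 ] [0.6053504  0.06272843]
bar [0.58940668 0.03451245] [0.49250196 0.10653929] 143.37750727118416 0.12074100220565878
expect bar mid [0.54095432 0.07052587]
```

```bash
python3 -m handwheel '{"travel":[[0.698,-1,0],[0.698,-1,0],[0.698,-1,0],[0.698,-1,0],[0.698,-1,0],[0.698,-1,0],[0.698,-1,0],[0.698,-1,0],[0.698,-1,0],[0.698,-1,0],[0.698,-1,0],[0.698,-1,0],[0.698,-1,0],[0.698,-1,0],[0.698,-1,0]],"spin":[-0.41,-0.41,-0.41,-0.41,-0.41,-0.41,-0.41,-0.41,-0.41,-0.41,-0.41,-0.41,-0.41,-0.41,-0.41],"gripper":[-0.4,-0.4,-0.4,-0.4,-0.4,-0.4,-0.4,-0.4,-0.4,-0.4,-0.4,-0.4,-0.4,-0.4,-0.4]}' 5
python3 -m handwheel '{"travel":[[0,-0.077,0],[0,-0.154,0],[0,-0.154,0],[0,-0.154,0],[0,-0.154,0]],"spin":[0,0,0,0,0],"gripper":[-0.4,-0.4,-0.4,-0.4,-0.4]}'
python3 - <<'E'
from h import *
s=arm.get_state();print(s['eef_pos'],s['q'],s['width'],s['force']);R=Rm(s['ee_rot']);j=R[:,2];print('jaw yaw',np.degrees(np.arctan2(j[1],j[0])))
w=grab('wrist','w1.png')
C=np.array([.5457,.069]);psi=np.radians(-6.04)
print(proj(w,[*C,.12]),proj(w,[.5325,-.0555,.086]),proj(w,[.556,.1665,.126]))
for l in ['lid','key_foot','red_end','notch','bar_hinge','tap_axis','tap_end']:
    print(l,[(np.round(x['at']).tolist(),round(x['conf'],2)) for x in spotter.tip_of('wrist',l)][:4])
E
```

```text
t: 5.4
eef_pos: [0.5456, 0.1458, 0.2455]
ee_rot: [-1.489, 1.571, 2.605]
force: [-0.4, -0.2, -0.3]
width: 0.0265
t: 5.9
eef_pos: [0.5456, 0.07, 0.2458]
ee_rot: [2.836, 1.57, 0.649]
force: [-0.0, 0.3, 0.0]
width: 0.0263
[0.54564336 0.07003842 0.24579368] [ 4.83722885e-01  1.53285272e-01 -2.65426384e-01 -1.10034588e-04
 -1.15148176e+00  4.70847650e-01] 0.026283511392813038 [-0.00382561  0.26407316  0.04206078]
jaw yaw -125.30969903597678
[260.13190569 188.81428997] [374.24885332 117.59630002] [168.90698858 239.40945877]
lid [([260.0, 180.0], 0.82), ([439.0, 154.0], 0.63), ([229.0, 301.0], 0.63)]
key_foot [([258.0, 236.0], 0.74), ([468.0, 156.0], 0.56)]
red_end [([258.0, 240.0], 0.97), ([478.0, 160.0], 0.71)]
notch [([228.0, 131.0], 0.67), ([436.0, 107.0], 0.16)]
bar_hinge [([169.0, 242.0], 0.6)]
tap_axis [([370.0, 120.0], 0.58)]
tap_end [([436.0, 107.0], 0.77), ([260.0, 240.0], 0.41)]
```

View pics/w1.png

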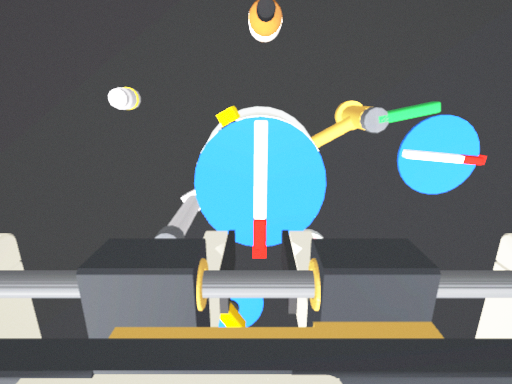

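The pot's lid fills the view at (260,182), with its red end at (259,240). The two smaller blue lids, at (439,154) and (229,301), lie on the bench and are look-alikes. I'll lower the open fingers astride the bar.

```bash
python3 -m handwheel '{"travel":[[0,-0.002,-0.08],[0,-0.002,-0.16],[0,-0.002,-0.2],[0,-0.002,-0.22],[0,-0.002,-0.24],[0,-0.002,-0.24]],"spin":[0,0,0,0,0,0],"gripper":[-0.4,-0.4,-0.4,-0.4,-0.4,-0.4]}'
python3 -m handwheel '{"travel":[[0,0,0],[0,0,0],[0,0,0],[0,0,0]],"spin":[0,0,0,0],"gripper":[-0.55,-0.55,-0.55,-0.55]}'
python3 - <<'E'
from h import *
s=arm.get_state();print(s['force'],s['moment'])
grab('side','s1.png'); a=cv2.imread('pics/s1.png')[130:310,180:400]; cv2.imwrite('pics/s1c.png',cv2.resize(a,None,fx=3,fy=3))
E
```

```text
t: 6.9
eef_pos: [0.5457, 0.0676, 0.125]
ee_rot: [-0.532, 1.57, -2.72]
force: [0.0, -0.3, 0.1]
width: 0.0265
t: 7.3
eef_pos: [0.546, 0.0678, 0.1262]
ee_rot: [2.622, 1.57, 0.433]
force: [-1.1, -0.0, 0.3]
width: 0.0195
[-1.07845152 -0.01704616  0.33886281] [ 0.02040491 -0.00812969 -0.03410821]
```

View pics/s1c.png

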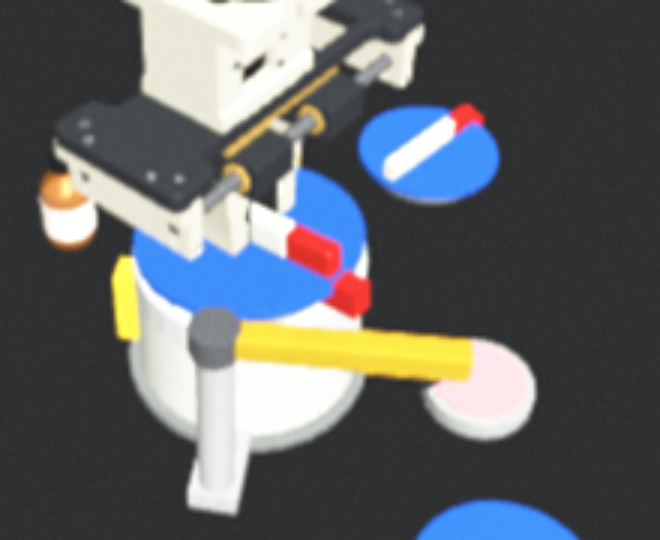

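The fingers straddle the bar. Now I'll turn the lid clockwise.

```bash
python3 -m handwheel '{"travel":[[0,0,0],[0,0,0],[0,0,0],[0,0,0],[0,0,0],[0,0,0],[0,0,0],[0,0,0]],"spin":[-0.15,-0.3,-0.45,-0.6,-0.75,-0.9,-1,-1],"gripper":[-0.55,-0.55,-0.55,-0.55,-0.55,-0.55,-0.55,-0.55]}'
python3 - <<'E'
from h import *
s=arm.get_state();print(s['force'],s['moment'],s['q'])
grab('side','s2.png'); a=cv2.imread('pics/s2.png')[130:310,180:400]; cv2.imwrite('pics/s2c.png',cv2.resize(a,None,fx=3,fy=3))
E
```

```text
t: 8.15
eef_pos: [0.5458, 0.0676, 0.1257]
ee_rot: [-3.082, 1.571, 0.226]
force: [-0.4, -1.3, 0.7]
width: 0.0196
[-0.35108258 -1.26739655  0.66111027] [ 0.00131332 -0.07744941 -0.06330768] [ 4.79560663e-01  2.64826842e-01 -4.23940133e-01  7.93353366e-05
 -8.81792602e-01 -3.13060375e-01]
```

View pics/s2c.png

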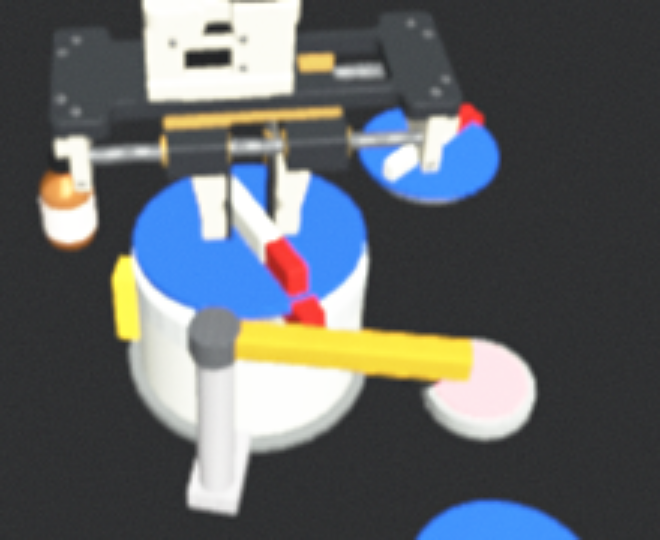

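The lid follows, lagging by about 20°, and still sits on the rim (key at (310,310) in the crop). I'll keep turning.

```bash
python3 -m handwheel '{"travel":[[0,0,0],[0,0,0],[0,0,0],[0,0,0],[0,0,0],[0,0,0],[0,0,0],[0,0,0]],"spin":[-0.15,-0.3,-0.45,-0.6,-0.75,-0.9,-1,-1],"gripper":[-0.55,-0.55,-0.55,-0.55,-0.55,-0.55,-0.55,-0.55]}'
python3 -m handwheel '{"travel":[[0,0,0],[0,0,0],[0,0,0],[0,0,0],[0,0,0],[0,0,0],[0,0,0],[0,0,0]],"spin":[-0.15,-0.3,-0.45,-0.6,-0.75,-0.9,-1,-1],"gripper":[-0.55,-0.55,-0.55,-0.55,-0.55,-0.55,-0.55,-0.55]}'
python3 - <<'E'
from h import *
s=arm.get_state();print(s['force'],s['moment'],s['q']);R=Rm(s['ee_rot']);j=R[:,2];print('jaw yaw',np.degrees(np.arctan2(j[1],j[0])))
grab('side','s3.png'); a=cv2.imread('pics/s3.png')[130:310,180:400]; cv2.imwrite('pics/s3c.png',cv2.resize(a,None,fx=3,fy=3))
grab('top','t3.png'); a=cv2.imread('pics/t3.png')[130:310,130:370]; cv2.imwrite('pics/t3c.png',cv2.resize(a,None,fx=3,fy=3))
E
```

```text
t: 9.0
eef_pos: [0.5458, 0.0677, 0.1257]
ee_rot: [-2.117, 1.571, 0.408]
force: [-0.3, -0.5, 0.3]
width: 0.0199
t: 9.8
eef_pos: [0.5459, 0.0677, 0.1257]
ee_rot: [-1.325, 1.571, 0.416]
force: [0.2, -0.1, 0.8]
width: 0.02
[ 0.18772636 -0.09544301  0.82075491] [ 0.06584404 -0.17459375 -0.00852559] [ 4.79612393e-01  2.64910052e-01 -4.23900042e-01  2.21224026e-05
 -8.81719054e-01 -1.88024464e+00]
jaw yaw 99.75048986815663
```

View pics/s3c.png

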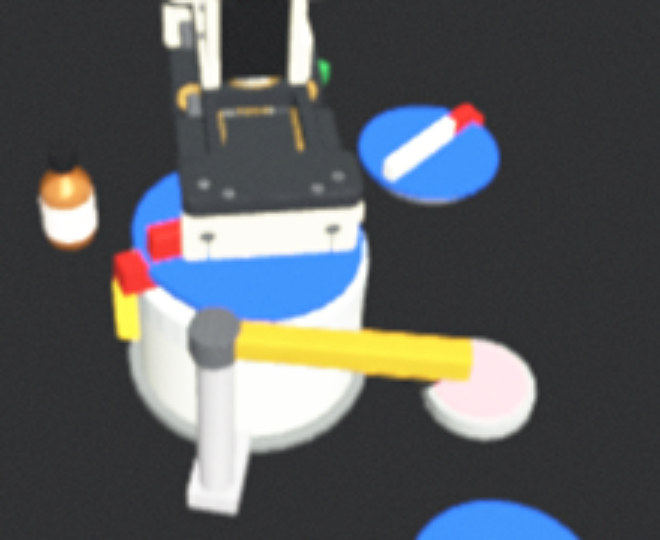

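View pics/t3c.png

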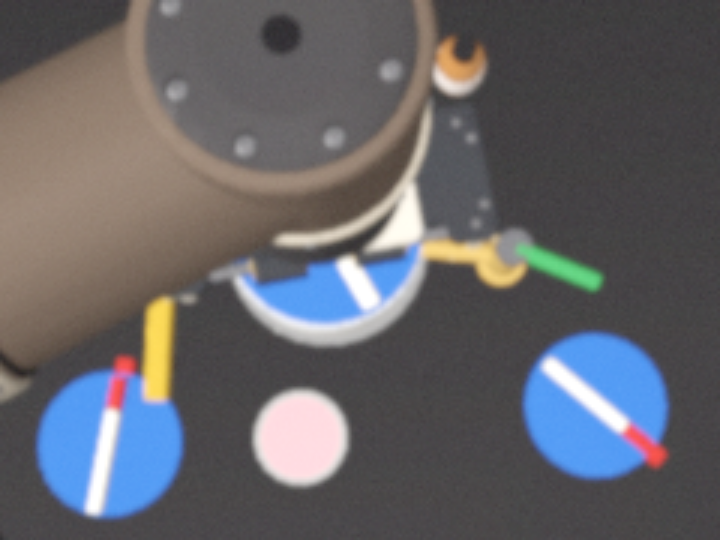

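```bash
python3 -m handwheel '{"travel":[[0,0,0],[0,0,0],[0,0,0],[0,0,0],[0,0,0],[0,0,0]],"spin":[-0.12,-0.24,-0.36,-0.48,-0.6,-0.6],"gripper":[-0.55,-0.55,-0.55,-0.55,-0.55,-0.55]}'
cat > look.py <<'E'
from h import *
import sys
s=arm.get_state();print(s['force'],s['moment'],s['q'][5]);R=Rm(s['ee_rot']);j=R[:,2];print('jaw yaw',np.degrees(np.arctan2(j[1],j[0])))
n=sys.argv[1]
grab('side',n+'.png'); a=cv2.imread('pics/'+n+'.png')[160:300,190:350]; cv2.imwrite('pics/'+n+'c.png',cv2.resize(a,None,fx=4,fy=4,interpolation=cv2.INTER_CUBIC))
for l in ['key_foot','red_end','lid']: print(l,[(np.round(x['at'],1).tolist(),round(x['conf'],2)) for x in spotter.tip_of('side',l)][:4])
E
python3 look.py s4
```

```text
t: 10.5
eef_pos: [0.5458, 0.0677, 0.1256]
ee_rot: [-0.741, 1.571, 0.528]
force: [0.5, -0.4, 0.9]
width: 0.0195
[ 0.50126171 -0.39943115  0.89389516] [-0.00615277 -0.12613345  0.03823329] -2.352237006711417
jaw yaw 72.70737746067698
key_foot [([330.6, 176.7], 0.81), ([313.7, 324.1], 0.71), ([226.0, 209.3], 0.61), ([164.8, 275.3], 0.44)]
red_end [([333.0, 167.8], 0.92), ([327.3, 312.7], 0.72), ([235.2, 196.1], 0.58)]
lid [([266.2, 210.3], 0.98), ([321.1, 183.4], 0.75)]
```

View pics/s4c.png

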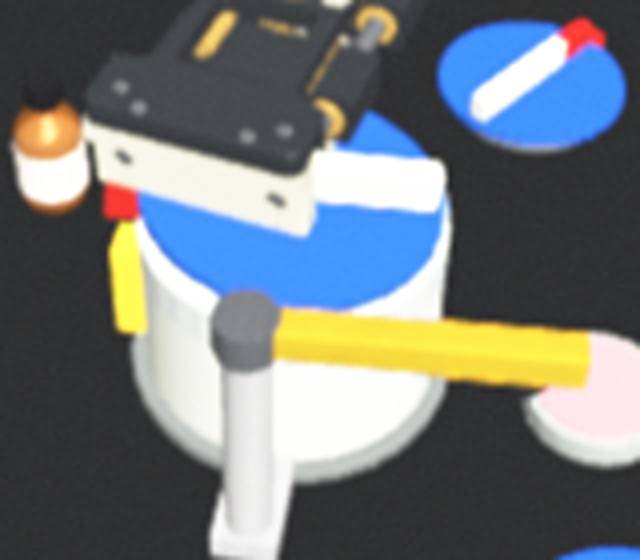

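The key, at (120,200) in the crop, is almost over the yellow marker. I'll take smaller steps.

```bash
for i in 1; do python3 -m handwheel '{"travel":[[0,0,0],[0,0,0],[0,0,0],[0,0,0]],"spin":[-0.05,-0.1,-0.1,-0.1],"gripper":[-0.55,-0.55,-0.55,-0.55]}'; python3 look.py s5a; done
python3 -m handwheel '{"travel":[[0,0,0],[0,0,0],[0,0,0],[0,0,0]],"spin":[-0.05,-0.1,-0.1,-0.1],"gripper":[-0.55,-0.55,-0.55,-0.55]}'; python3 look.py s5
cd pics; python3 -c "
import cv2;a=cv2.imread('s5ac.png');b=cv2.imread('s5c.png');cv2.imwrite('s5cc.png',cv2.hconcat([a[:300,:400],b[:300,:400]]))"
```

```text
t: 11.1
eef_pos: [0.5457, 0.0677, 0.1255]
ee_rot: [1.97, 1.571, -3.122]
force: [0.0, 0.4, 0.4]
width: 0.0195
[0.02267976 0.36471402 0.38286075] [ 0.02324764 -0.12961459  0.04421129] -2.4302106056211943
jaw yaw 68.23551573212677
key_foot [([318.4, 326.2], 0.93), ([227.9, 207.2], 0.79), ([331.9, 176.1], 0.77)]
red_end [([325.6, 314.7], 0.64), ([331.9, 166.8], 0.59), ([235.7, 192.7], 0.58)]
lid [([265.7, 211.2], 0.97), ([347.8, 329.4], 0.64), ([321.5, 184.2], 0.59)]
t: 11.7
eef_pos: [0.5457, 0.0676, 0.1255]
ee_rot: [2.286, 1.571, -2.885]
force: [-0.3, -0.6, 0.8]
width: 0.0198
[-0.25045572 -0.55757288  0.7767252 ] [ 0.00848901 -0.02735017  0.04300101] -2.5096364317876936
jaw yaw 63.685166861381525
key_foot [([316.0, 325.3], 0.96), ([332.8, 179.4], 0.92), ([227.2, 213.1], 0.71)]
red_end [([233.0, 197.9], 0.94), ([322.1, 311.3], 0.94), ([332.7, 165.9], 0.92)]
lid [([348.7, 326.4], 0.85), ([324.7, 184.3], 0.69), ([266.0, 211.4], 0.68), ([203.5, 205.9], 0.33)]
```

View pics/s5cc.png

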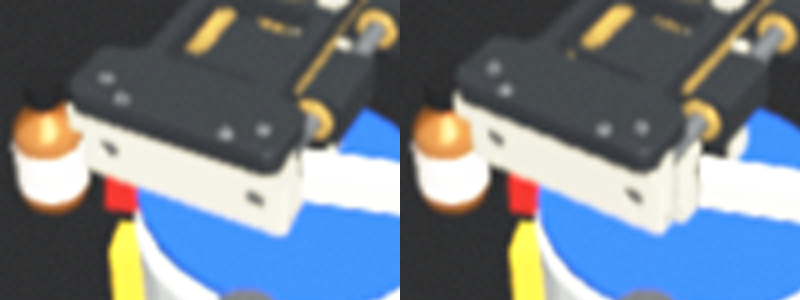

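```bash
python3 -m handwheel '{"travel":[[0,0,0],[0,0,0],[0,0,0]],"spin":[-0.05,-0.08,-0.08],"gripper":[-0.55,-0.55,-0.55]}'; python3 look.py s6
cd pics; python3 -c "
import cv2;a=cv2.imread('s5c.png');b=cv2.imread('s6c.png');cv2.imwrite('s6cc.png',cv2.hconcat([a[:300,:400],b[:300,:400]]))"
```

```text
t: 12.2
eef_pos: [0.546, 0.068, 0.1256]
ee_rot: [-0.279, 1.57, 0.768]
force: [-0.3, 2.4, -0.8]
width: 0.0197
[-0.25537388  2.44389125 -0.83948119] [ 0.75361395 -0.09862513  0.11067762] -2.5739824914274103
jaw yaw 60.00476066748515
key_foot [([230.1, 212.3], 0.88), ([317.3, 324.0], 0.76), ([331.6, 177.3], 0.69)]
red_end [([325.6, 314.9], 0.92), ([334.3, 164.6], 0.82), ([235.8, 194.7], 0.58)]
lid [([266.3, 211.4], 0.89), ([324.6, 180.6], 0.62)]
```

View pics/s6cc.png

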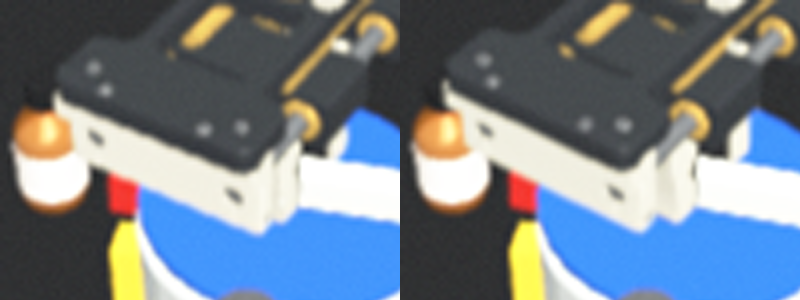

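The moment rose and the lid stood still, so the key has probably dropped and stopped in the notch. I'll back off, open, lift and look.

```bash
python3 -m handwheel '{"travel":[[0,0,0],[0,0,0],[0,0,0],[0,0,0],[0,0,0.1],[0,0,0.2],[0,0,0.24],[0,0,0.24],[0,0,0.24]],"spin":[0.1,0.2,0.3,0.3,0.3,0.3,0.3,0.3,0.3],"gripper":[-0.55,-0.4,-0.4,-0.4,-0.4,-0.4,-0.4,-0.4,-0.4]}'; python3 look.py s7
python3 - <<'E'
from h import *
w=grab('wrist','w7.png')
for l in ['red_end','notch','lid']: 
    print(l,[(np.round(x['at'],1).tolist(),round(x['conf'],2),np.round(atz(w,x['at'],.117),3).tolist()) for x in spotter.tip_of('wrist',l)][:3])
d=grab('side');C=np.array([.5457,.069]);p=np.radians(-6.04);u=np.array([np.cos(p),np.sin(p)])
for z in (.120,.114,.126): print(z,proj(d,[*(C+.05*u),z]),proj(d,[*(C+.06*u),z]))
E
```

```text
t: 13.3
eef_pos: [0.5456, 0.0676, 0.2457]
ee_rot: [-0.409, 1.57, 0.872]
force: [0.1, 0.1, -0.3]
width: 0.0265
[ 0.07832639  0.07921964 -0.31342252] [ 0.01201609 -0.11087701  0.01518846] -2.3398931122962656
jaw yaw 73.39645841765666
key_foot [([331.8, 178.7], 0.87), ([315.6, 327.5], 0.76), ([228.6, 211.1], 0.75)]
red_end [([332.4, 165.2], 0.8), ([324.4, 316.3], 0.78), ([236.7, 197.3], 0.7), ([271.8, 171.7], 0.65)]
lid [([348.1, 327.0], 0.94), ([323.8, 182.1], 0.92), ([265.4, 215.7], 0.59)]
red_end [([36.4, 105.0], 0.82, [0.419, -0.089, 0.117]), ([267.4, 238.3], 0.81, [0.593, 0.064, 0.117]), ([362.3, 42.3], 0.8, [0.45, 0.184, 0.117])]
notch []
lid [([355.9, 4.1], 0.84, [0.422, 0.184, 0.117]), ([80.2, 117.6], 0.57, [0.439, -0.058, 0.117]), ([258.2, 181.9], 0.56, [0.537, 0.072, 0.117])]
0.12 [233.10691689 196.54518781] [227.15603238 195.79492733]
0.114 [233.25757216 199.24457343] [227.34378334 198.49291394]
0.126 [232.95433749 193.81132643] [226.96588902 193.06256194]
```

View pics/s7c.png

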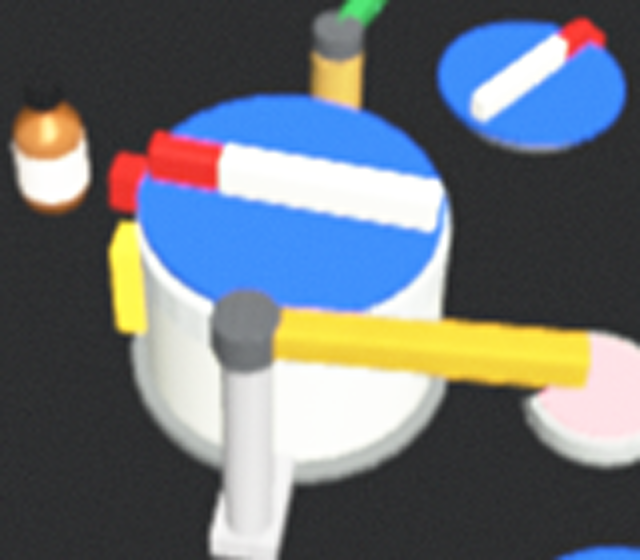

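View pics/w7.png

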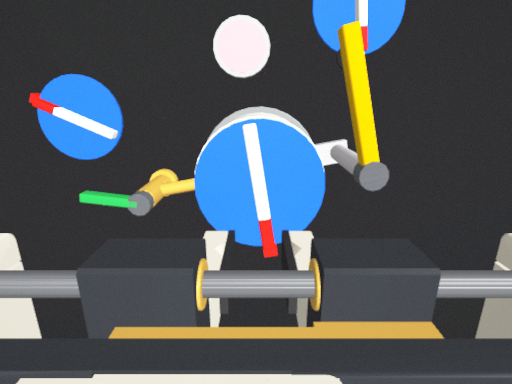

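The key sits in the notch above the yellow block and the bar is along pot x. Both wrist and side views put the red end near (0.593, 0.064). I'll close the fingers and press there.

```bash
python3 -m handwheel '{"travel":[[0.05,-0.004,0],[0.097,-0.008,-0.05],[0.097,-0.008,-0.12],[0.097,-0.008,-0.18],[0.097,-0.008,-0.2],[0.097,-0.008,-0.2]],"spin":[0.1,0.2,0.23,0.23,0.23,0.23],"gripper":[-1,-1,-1,-1,-1,-1]}'
python3 -m handwheel '{"travel":[[0,0,-0.006],[0,0,-0.012],[0,0,-0.018],[0,0,-0.022],[0,0,-0.026],[0,0,-0.026]],"spin":[0,0,0,0,0,0],"gripper":[-1,-1,-1,-1,-1,-1]}'; python3 look.py s8
```

```text
t: 14.35
eef_pos: [0.5936, 0.0633, 0.1442]
ee_rot: [2.129, 1.568, -2.691]
force: [-0.4, -0.5, 0.3]
width: 0.0003
t: 14.95
eef_pos: [0.596, 0.064, 0.1343]
ee_rot: [-1.288, 1.567, 0.176]
force: [2.4, -1.2, 5.8]
width: 0.0005
[ 2.38022027 -1.2060572   5.82923006] [-0.13778906 -0.96120614  0.01146476] -2.1115114773624195
jaw yaw 83.89247447808569
key_foot [([315.7, 322.2], 0.93), ([331.9, 176.3], 0.66)]
red_end [([332.8, 164.1], 0.96), ([235.1, 198.2], 0.92), ([326.2, 315.8], 0.76)]
lid [([264.2, 214.0], 0.91), ([324.9, 182.3], 0.91), ([350.1, 328.0], 0.78)]
```

View pics/s8c.png

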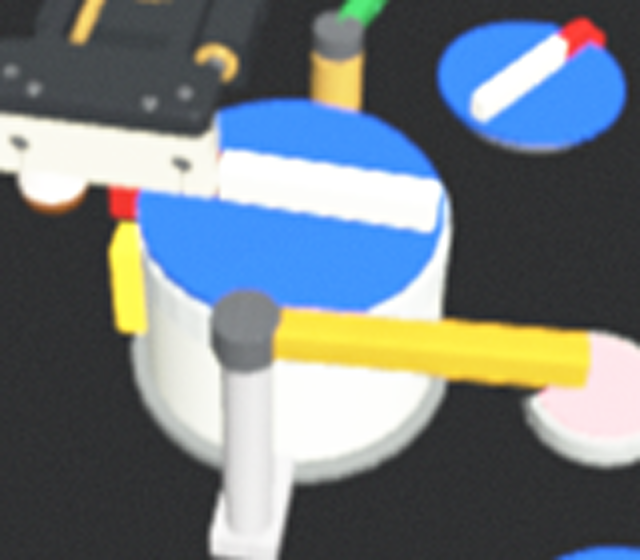

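```bash
python3 -m handwheel '{"travel":[[0,0,-0.006],[0,0,-0.012],[0,0,-0.012]],"spin":[0,0,0],"gripper":[-1,-1,-1]}'; python3 -m handwheel '{"travel":[[0,0,-0.006],[0,0,-0.012],[0,0,-0.012]],"spin":[0,0,0],"gripper":[-1,-1,-1]}'
```

```text
t: 15.45
eef_pos: [0.5971, 0.0639, 0.133]
ee_rot: [-1.413, 1.563, 0.053]
force: [-9.2, -1.1, 38.7]
width: 0.0005
t: 15.75
eef_pos: [0.5984, 0.064, 0.1326]
ee_rot: [-1.434, 1.558, 0.034]
force: [-23.5, -0.8, 76.0]
width: 0.0005
```

At 76 N it's on a hard stop. Lifting off to check.

```bash
python3 -m handwheel '{"travel":[[0,0,0.02],[0,0,0.08],[-0.06,0.1,0.16],[-0.15,0.2,0.2],[-0.22,0.25,0.2],[-0.22,0.25,0.2]],"spin":[0,0,0,0,0,0],"gripper":[-1,-1,-1,-1,-1,-1]}';  python3 look.py s9
python3 - <<'E'
from h import *
d=grab('side');C=np.array([.5457,.069]);p=np.radians(-6.04);u=np.array([np.cos(p),np.sin(p)]);v=np.array([-u[1],u[0]])
for z in (.120,.114): print(z,proj(d,[*(C+.05*u),z]),proj(d,[*(C-.06*u),z]))
print('key',[ (z,np.round(proj(d,[*(C+.076*u+.007*v),z]),1).tolist()) for z in(.078,.084,.09)])
E
cd pics; python3 -c "
import cv2;a=cv2.imread('s7c.png');b=cv2.imread('s9c.png');cv2.imwrite('s9cc.png',cv2.hconcat([a[90:350,90:490],b[90:350,90:490]]))"
```

```text
t: 16.35
eef_pos: [0.4824, 0.1902, 0.2217]
ee_rot: [-0.373, 1.569, 1.092]
force: [0.7, -0.2, -0.1]
width: 0.0005
[ 0.69636973 -0.16832723 -0.12136832] [ 0.08331294 -0.21546331 -0.02297578] -2.4312242336367293
jaw yaw 83.88785029758577
key_foot [([227.7, 210.4], 0.98), ([317.0, 324.3], 0.9)]
red_end [([233.4, 197.4], 0.86), ([325.6, 313.9], 0.81), ([271.4, 171.6], 0.42)]
lid [([350.2, 327.7], 0.86), ([264.6, 210.7], 0.66)]
0.12 [233.10691689 196.54518781] [300.40894769 205.03032205]
0.114 [233.25757216 199.24457343] [300.12822637 207.74402511]
key [(0.078, [218.3, 215.6]), (0.084, [218.1, 213.1]), (0.09, [217.8, 210.6])]
```

View pics/s9cc.png

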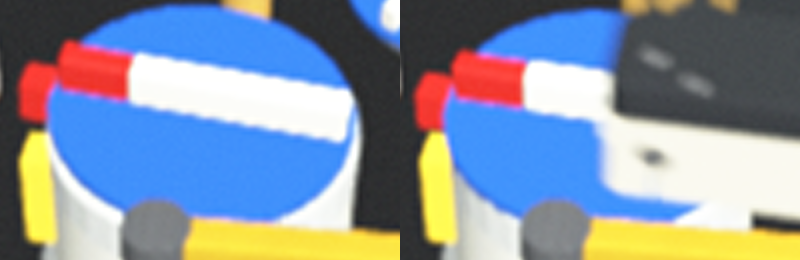

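Run:
```python
from h import *
H=np.array([.556,.1665]);s=arm.get_state();p=s['eef_pos'];R=Rm(s['ee_rot']);j=R[:2,2];k=np.array([-j[1],j[0]])
t=grab('top');print([(x['at'],np.round(atz(t,x['at'],.126),3)) for x in spotter.tip_of('top','bar_end')],[(x['at'],np.round(atz(t,x['at'],.126),3)) for x in spotter.tip_of('top','bar_hinge')])
print(p)
prev=None
for th in [176,180,190,200,210,220,230,240,250,258,264]:
    a=np.radians(th);e=np.array([np.cos(a),np.sin(a)]);n=np.array([-e[1],e[0]])
    h=.007+.021*abs(n@j)+.0095*abs(n@k)
    c=H+.075*e-n*h
    print(th,np.round(c,4),'share from now',np.round((c-p[:2])/.5,3))
```

```text
[([185.1, 263.1], array([0.437, 0.166, 0.126]))] [([185.9, 195.7], array([0.562, 0.166, 0.126]))]
[0.48417545 0.18866657 0.22065435]
176 [0.4832 0.2   ] share from now [-0.002  0.023]
180 [0.481  0.1954] share from now [-0.006  0.013]
190 [0.477  0.1828] share from now [-0.014 -0.012]
200 [0.4752 0.1691] share from now [-0.018 -0.039]
210 [0.4763 0.1546] share from now [-0.016 -0.068]
220 [0.4803 0.1401] share from now [-0.008 -0.097]
230 [0.4874 0.1261] share from now [ 0.006 -0.125]
240 [0.4975 0.1136] share from now [ 0.027 -0.15 ]
250 [0.5104 0.1033] share from now [ 0.052 -0.171]
258 [0.5222 0.097 ] share from now [ 0.076 -0.183]
264 [0.5317 0.0936] share from now [ 0.095 -0.19 ]
```

```bash
python3 -m handwheel '{"travel":[[-0.004,0.034,0],[-0.004,0.034,-0.06],[-0.004,0.034,-0.12],[-0.004,0.034,-0.162],[-0.004,0.034,-0.162]],"spin":[0,0,0,0,0],"gripper":[-1,-1,-1,-1,-1]}'; python3 look.py s10
```

```text
t: 17.25
eef_pos: [0.481, 0.2046, 0.1364]
ee_rot: [2.352, 1.565, -2.469]
force: [-0.0, 0.1, 0.1]
width: 0.0005
[-0.01746196  0.13173731  0.12775766] [ 0.01777247 -0.16173148 -0.01353979] -2.456288250940912
jaw yaw 83.77834953326786
key_foot [([317.2, 328.1], 0.91), ([227.7, 210.1], 0.75)]
red_end [([236.9, 197.9], 0.88), ([325.5, 315.4], 0.7), ([252.5, 240.1], 0.55)]
lid [([262.3, 212.1], 0.71), ([351.3, 328.2], 0.71)]
```

View pics/s10.png

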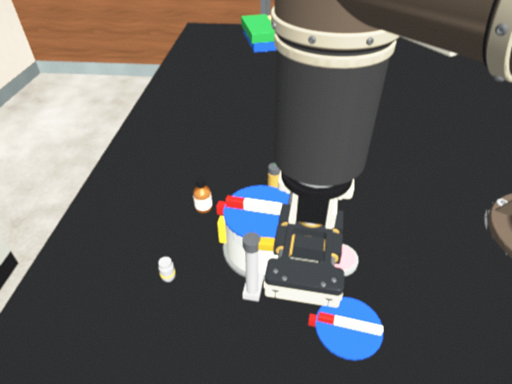

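```bash
python3 -m handwheel '{"travel":[[0.002,-0.011,0.008],[-0.004,-0.03,0.008],[-0.01,-0.046,0.008],[-0.012,-0.06,0.008],[-0.014,-0.073,0.008],[-0.013,-0.088,0.008],[-0.012,-0.102,0.008],[-0.008,-0.117,0.008],[-0.004,-0.131,0.008],[0.003,-0.145,0.008],[0.01,-0.159,0.008],[0.02,-0.172,0.008],[0.031,-0.184,0.008],[0.043,-0.195,0.008],[0.056,-0.205,0.008],[0.068,-0.211,0.008],[0.08,-0.217,0.008],[0.08,-0.217,0.008]],"spin":[0,0,0,0,0,0,0,0,0,0,0,0,0,0,0,0,0,0],"gripper":[-1,-1,-1,-1,-1,-1,-1,-1,-1,-1,-1,-1,-1,-1,-1,-1,-1,-1]}'; python3 look.py s11
```

```text
t: 19.25
eef_pos: [0.523, 0.0966, 0.1434]
ee_rot: [3.007, 1.57, -1.813]
force: [-0.7, -0.4, -0.6]
width: 0.0005
[-0.69291637 -0.44647119 -0.58116946] [ 0.09959824 -0.11108321 -0.00446526] -2.230901771558858
jaw yaw 83.82557042135915
key_foot [([330.7, 177.6], 0.9), ([228.2, 211.0], 0.84), ([317.7, 323.8], 0.72)]
red_end [([325.8, 316.2], 0.71), ([335.3, 165.3], 0.66), ([234.7, 197.9], 0.6)]
lid [([347.4, 330.4], 0.93), ([324.0, 180.7], 0.8), ([262.6, 213.0], 0.78)]
```

View pics/s11.png

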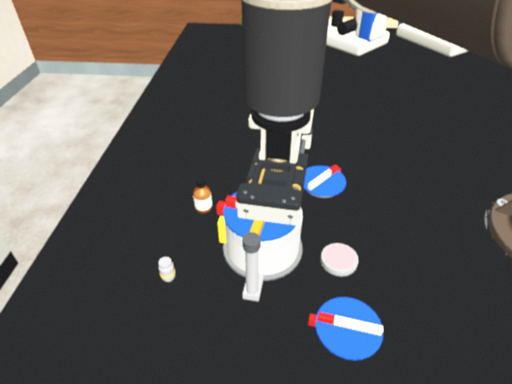

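```bash
python3 -m handwheel '{"travel":[[0.008,-0.003,0],[0.014,-0.005,0],[0.02,-0.007,0],[0.02,-0.007,0]],"spin":[0,0,0,0],"gripper":[-1,-1,-1,-1]}';python3 -m handwheel '{"travel":[[0.004,0,0],[0.008,-0.001,0],[0.008,-0.001,0]],"spin":[0,0,0],"gripper":[-1,-1,-1]}'
```

```text
t: 19.85
eef_pos: [0.53, 0.0939, 0.143]
ee_rot: [1.629, 1.566, 3.092]
force: [-11.9, 6.2, 6.2]
width: 0.0005
t: 20.15
eef_pos: [0.5304, 0.0936, 0.1427]
ee_rot: [1.657, 1.56, 3.119]
force: [-27.4, 13.4, 18.1]
width: 0.0004
```

The arm is at its stop; the force jumped well past the swing effort. I'll back off, lift and look.

```bash
python3 -m handwheel '{"travel":[[-0.03,0,0],[-0.06,0.01,0],[-0.06,0.01,0.08],[-0.06,0.01,0.16],[-0.1,-0.09,0.16],[-0.1,-0.19,0.16],[-0.1,-0.29,0.16],[-0.1,-0.35,0.16],[-0.1,-0.35,0.16]],"spin":[0,0,0,0,0,0,0,0,0],"gripper":[-1,-1,-1,-1,-1,-1,-1,-1,-1]}'; python3 look.py s12
python3 - <<'E'
from h import *
print(arm.get_state()['eef_pos'])
t=grab('top','t12.png');a=t['pixels'][130:310,130:370]; cv2.imwrite('pics/t12c.png',cv2.resize(a,None,fx=3,fy=3))
for c in ('side','top'):
  d=t if c=='top' else grab('side')
  for l,z in (('bar_end',.126),('bar_hinge',.126),('tap_axis',.086),('tap_end',.086)):
    print(c,l,[(np.round(x['at']).tolist(),round(x['conf'],2),np.round(atz(d,x['at'],z),3).tolist()) for x in spotter.tip_of(c,l)][:2])
E
```

```text
t: 21.05
eef_pos: [0.4857, -0.0848, 0.2237]
ee_rot: [-2.428, 1.57, -0.969]
force: [-0.2, 0.1, 0.1]
width: 0.0006
[-0.18787639  0.140806    0.09218447] [ 0.14764735 -0.19177148 -0.00675728] -1.90917475044904
jaw yaw 83.64387984020622
key_foot [([332.9, 178.0], 0.77), ([317.6, 323.9], 0.58), ([225.7, 214.2], 0.57)]
red_end [([324.7, 315.2], 0.85), ([333.9, 161.2], 0.74), ([234.7, 200.4], 0.66)]
lid [([262.9, 212.2], 0.92), ([348.8, 327.4], 0.69), ([325.2, 181.9], 0.57), ([336.6, 258.1], 0.36)]
[ 0.48632983 -0.08128261  0.22359485]
side bar_end [([266.0, 189.0], 0.73, [0.543, 0.047, 0.126])]
side bar_hinge [([256.0, 242.0], 0.94, [0.55, 0.164, 0.126])]
side tap_axis [([270.0, 170.0], 0.63, [0.541, -0.054, 0.086])]
side tap_end [([290.0, 154.0], 0.57, [0.504, -0.109, 0.086])]
top bar_end [([201.0, 145.0], 0.57, [0.66, 0.138, 0.126])]
top bar_hinge []
top tap_axis []
top tap_end []
```

View pics/s12c.png

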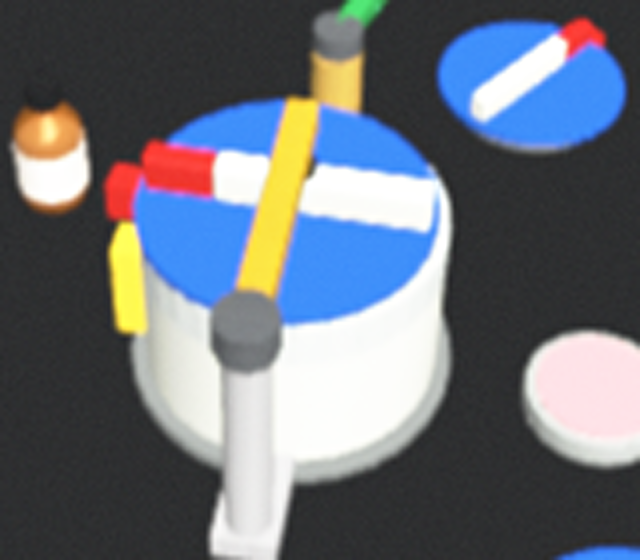

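View pics/t12c.png

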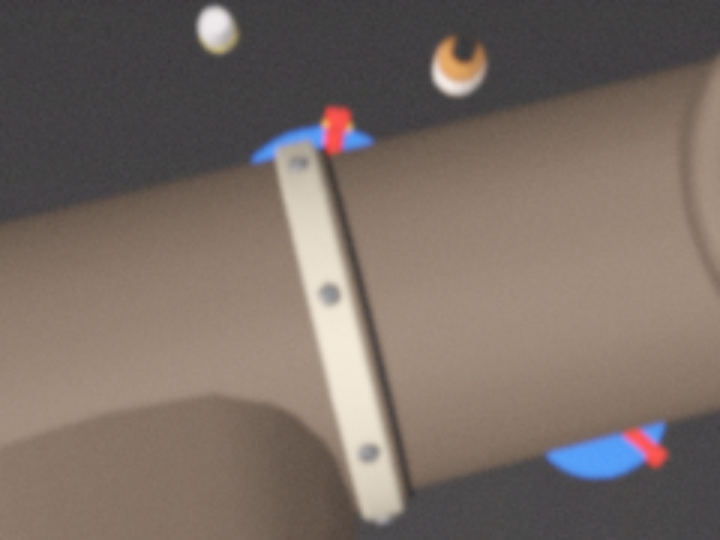

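Run:
```python
from h import *
T=np.array([.5325,-.0555]);s=arm.get_state();p=s['eef_pos'];R=Rm(s['ee_rot']);j=R[:2,2];k=np.array([-j[1],j[0]])
print(p)
for th in [258,248,240,230,220,210,200,190,182,174]:
    a=np.radians(th);e=np.array([np.cos(a),np.sin(a)]);n=np.array([e[1],-e[0]])
    h=.005+.021*abs(n@j)+.0095*abs(n@k)
    c=T+.046*e-n*h
    print(th,np.round(c,4),'share from start',np.round((c-[.548,-.105])/.5,3))
```

```text
[ 0.48630504 -0.08160424  0.22352969]
258 [ 0.5392 -0.1039] share from start [-0.018  0.002]
248 [ 0.5337 -0.1056] share from start [-0.029 -0.001]
240 [ 0.5287 -0.1064] share from start [-0.039 -0.003]
230 [ 0.5218 -0.1065] share from start [-0.052 -0.003]
220 [ 0.5142 -0.1053] share from start [-0.068 -0.001]
210 [ 0.5064 -0.1024] share from start [-0.083  0.005]
200 [ 0.4989 -0.0976] share from start [-0.098  0.015]
190 [ 0.492  -0.0909] share from start [-0.112  0.028]
182 [ 0.4875 -0.0842] share from start [-0.121  0.042]
174 [ 0.484  -0.0766] share from start [-0.128  0.057]
```

Hold-down confirmed: the side view puts it at about 264°, lying over the crossbar. Next, the tap lever.

```bash
python3 -m handwheel '{"travel":[[0.07,-0.03,0],[0.124,-0.047,0],[0.124,-0.047,0],[0.124,-0.047,-0.08],[0.124,-0.047,-0.16],[0.124,-0.047,-0.22],[0.124,-0.047,-0.24],[0.124,-0.047,-0.24]],"spin":[0,0,0,0,0,0,0,0],"gripper":[-1,-1,-1,-1,-1,-1,-1,-1]}'; python3 look.py s13; python3 -c "
import cv2;a=cv2.imread('pics/s13.png')[80:280,180:380];cv2.imwrite('pics/s13d.png',cv2.resize(a,None,fx=3,fy=3))"
```

```text
t: 22.55
eef_pos: [0.5475, -0.1054, 0.1026]
ee_rot: [1.846, 1.568, -2.974]
force: [0.1, 0.9, 1.0]
width: 0.0005
[0.06795935 0.91731987 0.9874283 ] [ 0.01471273 -0.17289967  0.07216878] -1.839053619185758
jaw yaw 83.8565739711913
key_foot [([332.6, 179.3], 0.75), ([317.6, 325.0], 0.62), ([227.1, 210.4], 0.58)]
red_end [([335.1, 162.7], 0.94), ([325.8, 314.7], 0.93), ([236.5, 198.1], 0.84)]
lid [([324.8, 181.3], 0.95), ([347.8, 330.4], 0.74)]
```

View pics/s13d.png

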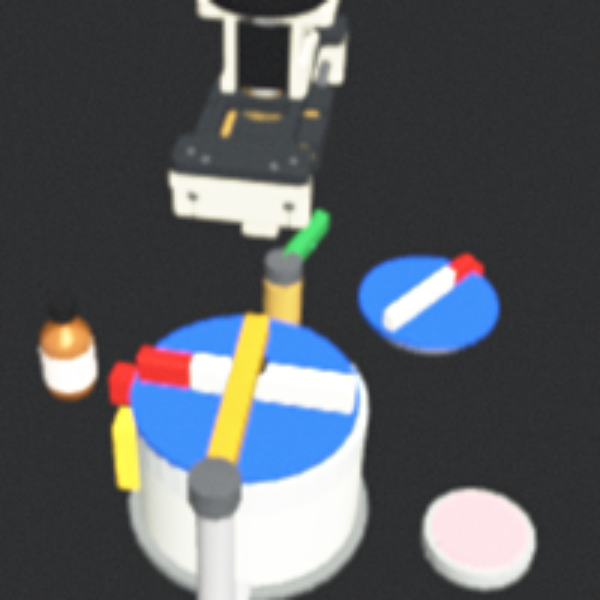

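The finger, at (262,230) in the crop, is beside the lever on its +x side, not touching. I'll sweep it round.

```bash
python3 -m handwheel '{"travel":[[-0.015,0,0],[-0.029,-0.001,0],[-0.039,-0.003,0],[-0.052,-0.003,0],[-0.06,-0.002,0],[-0.068,-0.001,0],[-0.076,0.002,0],[-0.083,0.005,0],[-0.091,0.01,0],[-0.098,0.015,0],[-0.105,0.021,0],[-0.112,0.028,0],[-0.117,0.035,0],[-0.121,0.042,0],[-0.125,0.05,0],[-0.125,0.05,0]],"spin":[0,0,0,0,0,0,0,0,0,0,0,0,0,0,0,0],"gripper":[-1,-1,-1,-1,-1,-1,-1,-1,-1,-1,-1,-1,-1,-1,-1,-1]}'
python3 -m handwheel '{"travel":[[-0.002,0.004,0],[-0.002,0.008,0],[-0.002,0.012,0],[-0.002,0.012,0]],"spin":[0,0,0,0],"gripper":[-1,-1,-1,-1]}'; python3 look.py s14
```

```text
t: 24.35
eef_pos: [0.4852, -0.0799, 0.1035]
ee_rot: [1.556, 1.57, 3.02]
force: [0.3, -0.3, 0.2]
width: 0.0005
t: 24.75
eef_pos: [0.4845, -0.0742, 0.1035]
ee_rot: [1.659, 1.57, 3.122]
force: [0.1, 0.1, 0.4]
width: 0.0009
[0.12217833 0.06866942 0.41124626] [-0.1538496  -0.08416239 -0.01323953] -1.9279295323223014
jaw yaw 83.84895125979239
key_foot [([313.5, 324.4], 0.68), ([227.8, 212.5], 0.64), ([331.0, 176.9], 0.57)]
red_end [([234.6, 198.5], 0.79), ([325.5, 315.0], 0.59), ([330.8, 163.4], 0.58)]
lid [([263.0, 211.0], 0.74), ([323.9, 182.3], 0.6), ([348.5, 329.4], 0.58), ([235.2, 198.6], 0.29)]
```

```bash
python3 -c "
import cv2;a=cv2.imread('pics/s14.png')[80:280,180:380];cv2.imwrite('pics/s14d.png',cv2.resize(a,None,fx=3,fy=3))"
```

```text
(no output)
```

View pics/s14d.png

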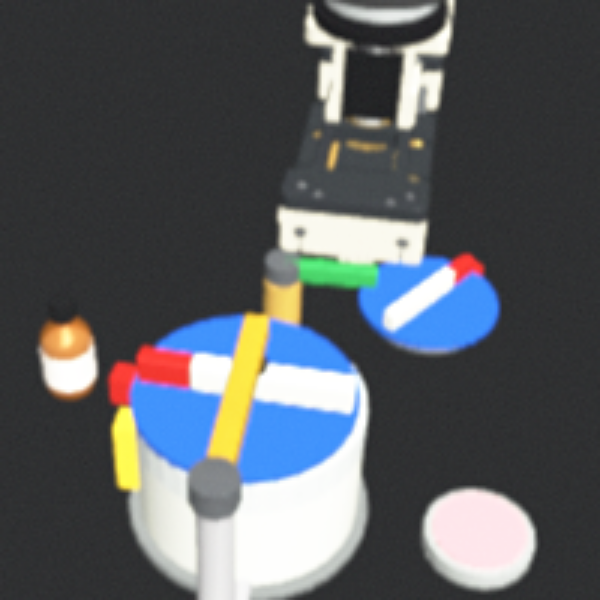

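Nearly there, but the stop force hasn't come yet. I'll push a bit further in +y.

```bash
python3 -m handwheel '{"travel":[[0,0.004,0],[0,0.008,0],[0,0.008,0]],"spin":[0,0,0],"gripper":[-1,-1,-1]}'; python3 -m handwheel '{"travel":[[0,0.004,0],[0,0.006,0],[0,0.006,0]],"spin":[0,0,0],"gripper":[-1,-1,-1]}'
```

```text
t: 25.25
eef_pos: [0.4846, -0.0714, 0.1036]
ee_rot: [2.933, 1.569, -1.887]
force: [1.5, -9.8, -2.1]
width: 0.0004
t: 25.55
eef_pos: [0.4845, -0.0706, 0.1037]
ee_rot: [2.971, 1.566, -1.848]
force: [5.4, -24.7, -3.9]
width: 0.0007
```

Stop reached: 25 N with almost no movement. I'll back off, lift clear and check everything.

```bash
python3 -m handwheel '{"travel":[[0,-0.03,0],[0,-0.06,0],[0,-0.06,0.08],[0,-0.06,0.16],[0,-0.16,0.24],[0,-0.26,0.3],[0,-0.36,0.3],[0,-0.46,0.3],[0,-0.5,0.3],[0,-0.5,0.3],[0,-0.5,0.3]],"spin":[0,0,0,0,0,0,0,0,0,0,0],"gripper":[-1,-1,-1,-1,-1,-1,-1,-1,-1,-1,-1]}'; python3 look.py s15
python3 - <<'E'
from h import *
t=grab('top','t15.png');a=t['pixels'][130:310,130:370]; cv2.imwrite('pics/t15c.png',cv2.resize(a,None,fx=3.3,fy=3.3))
for c in ('side','top'):
  d=t if c=='top' else grab('side')
  for l,z in (('bar_end',.126),('bar_hinge',.126),('tap_axis',.086),('tap_end',.086),('red_end',.114),('dropper',0),('objective',0),('petri',0)):
    print(c,l,[(np.round(x['at']).tolist(),round(x['conf'],2),np.round(atz(d,x['at'],z),3).tolist()) for x in spotter.tip_of(c,l)][:3])
E
python3 -c "
import cv2;a=cv2.imread('pics/s15.png')[130:290,180:380];cv2.imwrite('pics/s15d.png',cv2.resize(a,None,fx=3.5,fy=3.5))"
```

```text
t: 26.65
eef_pos: [0.4844, -0.318, 0.2529]
ee_rot: [1.025, 1.57, 2.486]
force: [0.6, 0.0, 0.3]
width: 0.0006
[0.64491302 0.04434494 0.34840424] [ 0.06406452 -0.22575052  0.00926253] -1.436587975955596
jaw yaw 83.71394181395752
key_foot [([331.4, 176.1], 0.97), ([229.9, 212.7], 0.93), ([318.5, 324.8], 0.85)]
red_end [([332.0, 165.9], 0.89), ([236.0, 197.7], 0.63), ([324.8, 313.4], 0.62), ([268.8, 187.6], 0.21)]
lid [([349.6, 328.3], 0.7), ([262.7, 213.0], 0.65), ([323.7, 183.3], 0.57)]
side bar_end [([255.0, 242.0], 0.6, [0.551, 0.162, 0.126]), ([268.0, 186.0], 0.59, [0.541, 0.041, 0.126])]
side bar_hinge []
side tap_axis [([274.0, 171.0], 0.56, [0.533, -0.051, 0.086])]
side tap_end [([305.0, 175.0], 0.69, [0.474, -0.043, 0.086])]
side red_end [([320.0, 315.0], 0.92, [0.463, 0.264, 0.114]), ([332.0, 165.0], 0.61, [0.427, -0.04, 0.114]), ([231.0, 199.0], 0.57, [0.599, 0.064, 0.114])]
side dropper [([203.0, 209.0], 0.97, [0.673, -0.025, 0.0]), ([254.0, 242.0], 0.23, [0.562, 0.054, 0.0])]
side objective [([273.0, 169.0], 0.55, [0.538, -0.166, 0.0])]
side petri [([339.0, 260.0], 0.79, [0.41, 0.085, 0.0])]
top bar_end [([248.0, 205.0], 0.96, [0.544, 0.05, 0.126])]
top bar_hinge [([185.0, 196.0], 0.79, [0.562, 0.168, 0.126])]
top tap_axis [([300.0, 215.0], 0.52, [0.528, -0.053, 0.086])]
top tap_end [([301.0, 244.0], 0.78, [0.471, -0.053, 0.086])]
top red_end [([345.0, 277.0], 0.93, [0.408, -0.13, 0.114]), ([237.0, 179.0], 0.81, [0.595, 0.07, 0.114]), ([167.0, 260.0], 0.67, [0.443, 0.201, 0.114])]
top dropper [([281.0, 153.0], 0.73, [0.675, -0.024, 0.0]), ([243.0, 179.0], 0.71, [0.618, 0.06, 0.0]), ([200.0, 142.0], 0.45, [0.703, 0.157, 0.0])]
top objective [([201.0, 144.0], 0.64, [0.697, 0.153, 0.0])]
top petri [([231.0, 273.0], 0.58, [0.415, 0.088, 0.0]), ([248.0, 205.0], 0.49, [0.56, 0.049, 0.0])]
```

View pics/s15d.png

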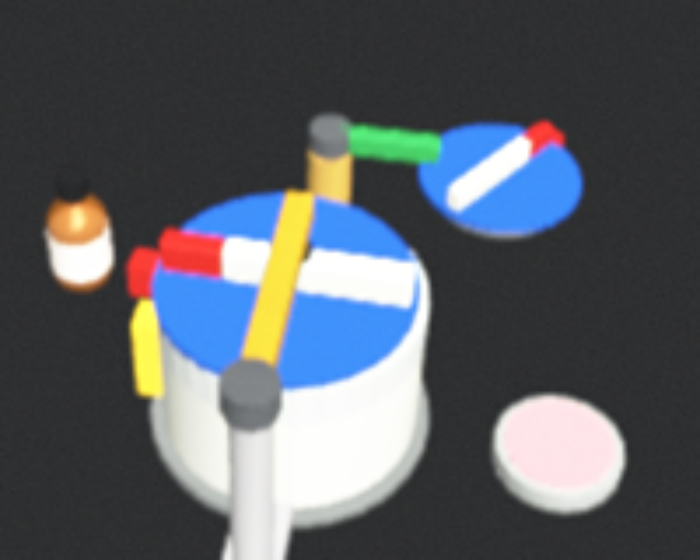

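View pics/t15c.png

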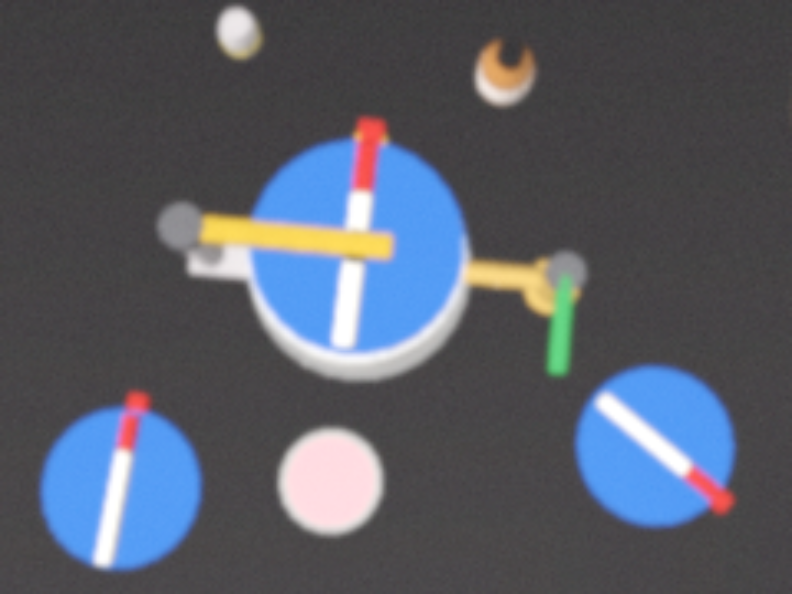

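The final views show the lid level with its key at the notch, the yellow arm across the bar, and the lever along pot -x. The bystanders look unchanged.

```bash
python3 -c "
from station import arm
print(arm.job_done())"
```

```text
the job is handed in; nothing more can be done
None
```

I did all four steps in the order asked and handed the job in at about 27 s; no verdict came back.

- **Turning the lid:** I straddled the crossbar with the fingers and turned it about 150° clockwise until the key dropped and stopped in the notch.
- **Pressing home:** I pressed the red end down to a hard stop. The fingertips read about 114 mm, which is the home height. The side view shows the red end about 6 mm lower and the key underside at about the 78 mm level.
- **Hold-down arm:** I pushed it to its stop. In the last side and top pictures it lies along the pot's -y, across the crossbar.
- **Tap lever:** I pushed it to its shut stop. In the last pictures it lies along the pot's -x, within the few degrees the pictures can resolve.

**Bystanders:** The dropper, objective and Petri dish measured within about 7 mm of their first readings. That is within the scatter of the measurements, and the first and last top pictures look the same. In the last side check the network did not find the objective and returned a point on the tap instead. I placed it from the top picture.

**Forces:** The highest I saw was about 80 N at the wrist, with 76 N of it straight down, while pressing the lid. That is more than the press needed, but it was on the fingertips and under the 120 N limit. The arm and lever stops read about 35 N and 25 N.

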